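Charge the mill jar with grinding balls

TASK

Pick up the metal scoop by its handle, scoop white grinding balls out of the wooden tray and tip them into the open porcelain mill jar until at least four of the six are in the jar. Move the balls only with the scoop, never with the gripper, and spill none: any ball not in the jar stays in the tray. Then put the scoop back flat on its grey tile, with the whole bucket on the tile, let go, and leave the other things on the bench undisturbed.

Things in the scene. Friction and masses are not known exactly. Their poses are not given: they have to be found in the camera images.
- scoop: loose aluminium scoop. Flat bucket 110 long (x), 100 wide (y), sheet 2 to 2.5 thick, open in front (+x, straight lip) and on top; side walls 38 high, sloping from mid-length to 3 at the lip; back wall 38. A strut at the back carries a level wooden handle above: x -55 to +45, 16 wide (y), z 84 to 106. Origin: centre of the bucket's underside; x to the mouth, z up.
- scoop_grip (a point): middle of the wooden handle of the scoop, 95 above the bucket's underside, straight above the scoop's origin and close to its centre of mass; axes as the scoop's
- scoop_lip (a point): middle of the scoop's front lip, on the underside, 55 ahead of its origin; axes as the scoop's
- tile: fixed grey slab, 170 (x) by 150 (y) by 8 thick, where the scoop lies. Origin: centre of its underside
- tray: fixed open wooden tray, 60 high, floor 6, walls 8 thick. Inside 122 wide (y -61 to 61); flat floor from x = -135 (upright end, nearer the robot) to x = 115, where the far end slopes up and outward at 45 degrees to x = 169. Origin: on the underside, midway across; x to the sloping end, z up. It stands left or right of the tile
- jar: fixed open white porcelain mill jar, round, 156 outside diameter, 144 inside, 100 high, floor 8 thick. Origin: centre of its underside, z up. It stands on the other side of the tile from the tray
- jar_mid (a point): on the jar's axis, 35 above its underside
- jar_rim (a point): centre of the jar's mouth, at rim height, 100 above its underside
- ball0: white porcelain grinding ball, 30 diameter, about 35 g, starts in the tray's sloping-end half; the origin is its centre
- ball1: white porcelain grinding ball, 30 diameter, about 35 g, starts in the tray's sloping-end half; the origin is its centre
- ball2: white porcelain grinding ball, 30 diameter, about 35 g, starts in the tray's sloping-end half; the origin is its centre
- ball3: white porcelain grinding ball, 30 diameter, about 35 g, starts in the tray's sloping-end half; the origin is its centre
- ball4: white porcelain grinding ball, 30 diameter, about 35 g, starts in the tray's sloping-end half; the origin is its centre
- ball5: white porcelain grinding ball, 30 diameter, about 35 g, starts in the tray's sloping-end half; the origin is its centre
- jar_lid: bystander: loose white porcelain lid of the jar, 132 diameter, 42 high with its knob, beyond the tile; origin centre of its underside
- plaster_bowl: bystander: loose grey-black rubber bowl, 110 diameter, 50 high; origin centre of its underside
- spatula: bystander: loose spatula, 180 long, lying; origin under its middle, x along it
- squeeze_bottle: bystander: loose white bottle, 60 diameter, 160 high; origin centre of its underside
- brush: bystander: loose brush, 170 long, lying; origin under its middle, x along it
- plaster_block: bystander: loose plaster block, 110 by 70 by 45 high; origin centre of its underside
There are look-alikes about, which are no part of the job. What is shaped like the scoop but blue or yellow is not meant.

How it is judged:
By the outcome, as a careful person would: the job done as asked, in the order asked, and still so for the second after the job is handed in, with the robot touching nothing.
It also fails if it takes over 61 s, if anything falls off the work surface, if the arm or the gripper's body presses on something with over 40 N, if the wrist force passes 120 N, or if a joint passes its speed limit or range.

ROBOT

A 7-joint arm with a two-finger parallel gripper is mounted at the origin on the work surface. World frame = base frame: x ahead of the robot, y to its left, z up, the work surface at z = 0. Lengths are in m, angles in rad, forces in N, time in s.
With the tool pointing down it reaches from about 0.425 to 0.95 m from the base axis. Payload 16.7 kg.
Tool frame: the origin (TCP) lies between the finger pads; the fingertips stand 25 mm ahead of it and the grasp point (between the pads) lies 6 mm ahead of it; z points along the fingers, y is the line along which they close (so a half turn about z gives the same grasp; the last joint's range is limited). The gripper opens to 94 mm and grips with 3 to 60 N. Pads are 16 mm wide; open, the fingers measure 119 mm over their backs; the gripper's body (75 mm by 177 mm) begins 78 mm behind the grasp point.
Start: joints at [-1.335, 0.426, 0.074, 1.606, -0.034, 1.111, -0.067], TCP at [0.253, 0.626, 0.23] pointing down, gripper open.
Joint ranges: [-2.85, 2.85], [-0.5, 2.14], [-1.23, 1.37], [0.21, 2.46], [-1.02, 4.16], [0.16, 2.05], [-2.73, 2.73]. Speed limits (rad/s): [1.89, 1.89, 2.39, 2.39, 3.01, 3.01, 3.01].

INTERFACE

Orientations are given as a unit quaternion [x, y, z, w].
In Python, from bench import bot gives the robot as it stands. Calls block until the motion is done:
- bot.goto(position, orientation): joint-space move of the TCP to a pose.
- bot.servo_line(position, ori=None, speed=0.15, stop_force=None): straight line of the TCP; ori=None keeps the orientation; speed is the mean speed in m/s. With stop_force (N) it stops when the force on the tool has changed by that much, and returns True; else False.
- bot.movej(angles): joint-space move.
- bot.command_gripper(opening): finger opening in m; the grip force is fixed at half the most; returns when the fingers have stopped.
- bot.wait(seconds).
- bot.ik(position, orientation): joint angles nearest the present ones, or None.
- bot.read_state(): the state.
- bot.read_camera(name): name is "scene" or "top" or "wrist"; returns (picture, depth): 400x640x3 uint8, red, green, blue; 400x640 float32, m along the optical axis (not along the pixel's ray), 0 where there is no reading.
- bot.camera_params(name): a dict with "fx", "fy", "cx", "cy" (pixels), "world_from_camera" (4x4, takes a point from camera to world coordinates). Camera axes: x right, y down, z forward; pixel columns grow to the right and rows downward; lengths in m; the calibration is good to about 2 mm. A picture is of the moment at which its call begins: read the wrist's pose just before it. camera_params takes no time and is no camera call; for the wrist camera it gives the pose at the moment of the call.
A pose or a line that the arm cannot do raises bot.Unreachable and nothing moves.
- bot.close_job(): hands the job in; it is judged then, once.
The state is a dict: "time_s": time; "q": joint angles; "qvel": joint speeds; "joint_torque": joint torques, N m; "tcp_pos": TCP position; "tool_rot": TCP orientation; "contact_force": force on the tool from outside, world axes, zero at the start; "wrist_torque": the same for the moment, N m; "finger_gap": finger opening in m; "grip_force": force on a finger pad.
Only numpy, scipy, OpenCV 4.12 (cv2) and the standard library are available. Lean on these libraries where they do the work, as an engineer would, in place of code of your own. Each camera call takes 0.05 s, during which the arm holds its last target. There are 200 camera calls.

## Working session

There is one attempt and no reset: what is moved stays moved. The work goes in short steps, each a Python script; the robot and the scene stay as the last script left them, time stands still between calls to the robot, and variables do not carry over. Pictures are saved under pics/ and viewed, at most 10 in all, crops included, and the job is handed in when it is done.

```bash
mkdir -p pics; ls
python3 - <<'E'
from bench import bot
import cv2,numpy as np
for n in ("top","scene"):
    im,d=bot.read_camera(n); cv2.imwrite(f"pics/{n}0.png",im[...,::-1]); np.savez(f"{n}0.npz",im=im,d=d)
    p=bot.camera_params(n); print(n,p['fx'],p['fy'],p['cx'],p['cy']); print(np.round(p['world_from_camera'],4).tolist())
s=bot.read_state(); print(s['time_s'],s['tool_rot'],s['finger_gap'])
E
```

```text
pics
top 444.7344336634049 444.7344336634049 329.08439360469254 197.9926857889904
[[-0.0164, -0.9962, 0.086, 0.3196], [-0.9999, 0.0167, 0.0027, 0.019], [-0.0041, -0.0859, -0.9963, 1.5925], [0.0, 0.0, 0.0, 1.0]]
scene 374.4304293895468 374.4304293895468 315.3529449729944 200.55969941895705
[[0.8024, 0.4023, -0.4409, 0.9273], [0.5968, -0.5396, 0.5938, -0.6602], [0.001, -0.7396, -0.6731, 0.8464], [0.0, 0.0, 0.0, 1.0]]
0.1 [ 1.91245388e-01  9.81542095e-01 -5.58483253e-04 -7.14481106e-05] 0.09400107207430208
```

View pics/top0.png

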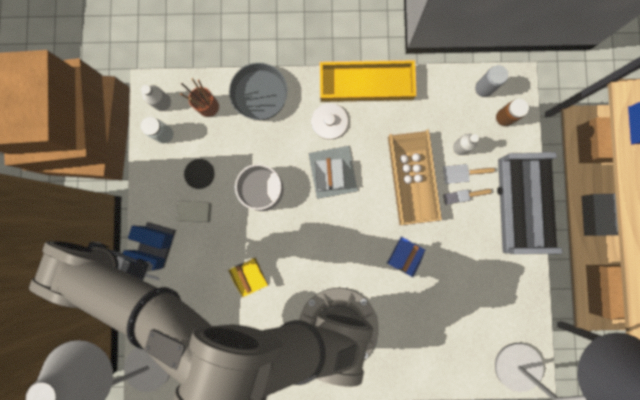

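View pics/scene0.png

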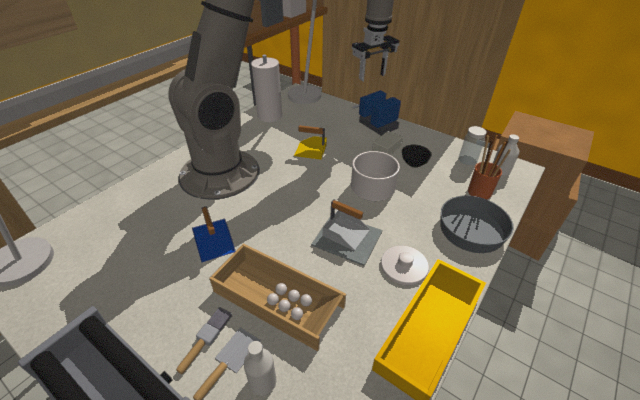

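The top view shows the jar at (259,188), the tile and scoop at (333,173), the tray at (415,178) with six balls near (413,168), and the lid at (330,122). The blue and yellow scoops are decoys. The scene view agrees, and the tray's sloping end is the far one, away from the robot.

```bash
cat > see.py <<'E'
import numpy as np,cv2
def cloud(im,d,p):
    v,u=np.mgrid[0:400,0:640]; T=np.array(p['world_from_camera'])
    P=np.stack([(u-p['cx'])/p['fx']*d,(v-p['cy'])/p['fy']*d,d],-1)
    W=P@T[:3,:3].T+T[:3,3]; W[d<=0]=np.nan
    return W
def ray(u,v,z,p):
    T=np.array(p['world_from_camera']); r=T[:3,:3]@np.array([(u-p['cx'])/p['fx'],(v-p['cy'])/p['fy'],1])
    return T[:3,3]+r*(z-T[2,3])/r[2]
E
python3 - <<'E'
from bench import bot
from see import *
pic=[]
for n in ("top","scene"):
    f=np.load(n+"0.npz"); im,d=f['im'],f['d']; p=bot.camera_params(n); W=cloud(im,d,p)
    x,y,z=W[...,0],W[...,1],W[...,2]; hsv=cv2.cvtColor(im,cv2.COLOR_RGB2HSV)
    def near(c,r): return np.hypot(x-c[0],y-c[1])<r
    print(n)
    if n=="top":
        J=W[188,259];S=W[173,333];B=W[168,413];L=W[122,330]; cs=(J,S,B)
        print('raw',J,S,B,L)
    J,S,B=cs
    m=near(J,.12)&(z>.09)&(z<.108); q=W[m]; 
    A=np.c_[2*q[:,:2],np.ones(len(q))]; s=np.linalg.lstsq(A,(q[:,:2]**2).sum(1),rcond=None)[0]
    print('jar',s[:2],'r',np.sqrt(s[2]+s[0]**2+s[1]**2),len(q),np.median(q[:,2]))
    def rect(m,name):
        q=W[m]; r=cv2.minAreaRect((q[:,:2]*1000).astype(np.float32)); print(name,len(q),np.round(r[0],1),np.round(r[1],1),round(r[2],1),'z',np.round(np.nanpercentile(q[:,2],[5,50,95]),4))
    br=(hsv[...,0]<22)&(hsv[...,1]>70)
    def big(m):
        k,l,st,_=cv2.connectedComponentsWithStats(m.astype(np.uint8)); return l==1+np.argmax(st[1:,4])
    rect(big(near(S,.13)&br&(z>.07)),'handle')
    rect(big(near(S,.14)&(z>.003)&(z<.2)),'tile+all')
    rect(big(near(B,.26)&br&(z>.01)&(z<.08)),'tray all')
    rect(near(B,.26)&br&(z>.052)&(z<.07),'tray rim')
    w=(near(B,.12)&(hsv[...,1]<50)&(hsv[...,2]>140)&(z>.012)&(z<.05)).astype(np.uint8)
    k,l,st,c=cv2.connectedComponentsWithStats(w)
    for i in range(1,k):
        if st[i,4]>8: print('ball',st[i,4],c[i],np.round(ray(*c[i],.021,p),4))
    t=cv2.resize(im[130:210,290:450] if n=="top" else im[190:350,200:400],None,fx=5 if n=="top" else 3,fy=5 if n=="top" else 3,interpolation=cv2.INTER_CUBIC); cv2.imwrite(f"pics/{n}crop.png",t[...,::-1])
E
```

```text
top
raw [0.49628308 0.27366147 0.00953873] [0.54664581 0.00768157 0.00480159] [ 0.55682979 -0.27685122  0.02519002] [0.72345666 0.01547459 0.04474912]
jar [0.49331539 0.26184493] r 0.07450370545410906 288 0.10016212343477238
handle 104 [535.4  21.7] [96.1 12.6] 3.8 z [0.1105 0.115  0.1205]
tile+all 2332 [548.5   5.9] [222.  268.2] 5.0 z [0.0038 0.0098 0.1122]
tray all 1737 [ 522.  -277.1] [318.  140.1] 5.8 z [0.0112 0.0446 0.0648]
tray rim 721 [ 588.7 -270.4] [452.  140.1] 5.8 z [0.0539 0.0601 0.0663]
ball 46 [403.65217391 158.52173913] [ 0.5922 -0.2454  0.021 ]
ball 45 [415.86666667 157.06666667] [ 0.5967 -0.2892  0.021 ]
ball 48 [406.1875     167.64583333] [ 0.5592 -0.2534  0.021 ]
ball 47 [416.44680851 167.85106383] [ 0.5578 -0.2899  0.021 ]
ball 48 [407.64583333 178.5       ] [ 0.5201 -0.2574  0.021 ]
ball 46 [417.73913043 177.89130435] [ 0.5217 -0.2933  0.021 ]
scene
jar [0.49224574 0.26062813] r 0.074813220902629 351 0.09755911639451742
handle 262 [535.1  19.1] [97.5 19.6] 3.5 z [0.096  0.1107 0.115 ]
tile+all 2531 [546.   34.6] [170.3 215.5] 9.8 z [0.0058 0.0097 0.111 ]
tray all 3927 [ 521.4 -277.9] [322.3 140.5] 6.1 z [0.0135 0.0434 0.0607]
tray rim 1421 [ 587.1 -270.7] [454.4 140.3] 6.0 z [0.053  0.0587 0.0616]
ball 60 [281.56666667 286.55      ] [ 0.5152 -0.2529  0.021 ]
ball 58 [294.31034483 293.22413793] [ 0.5548 -0.2488  0.021 ]
ball 58 [273.01724138 296.74137931] [ 0.5178 -0.2894  0.021 ]
ball 59 [306.44067797 297.74576271] [ 0.5881 -0.2408  0.021 ]
ball 62 [284.69354839 303.29032258] [ 0.554  -0.2863  0.021 ]
ball 67 [297.47761194 311.32835821] [ 0.594  -0.2848  0.021 ]
```

View pics/topcrop.png

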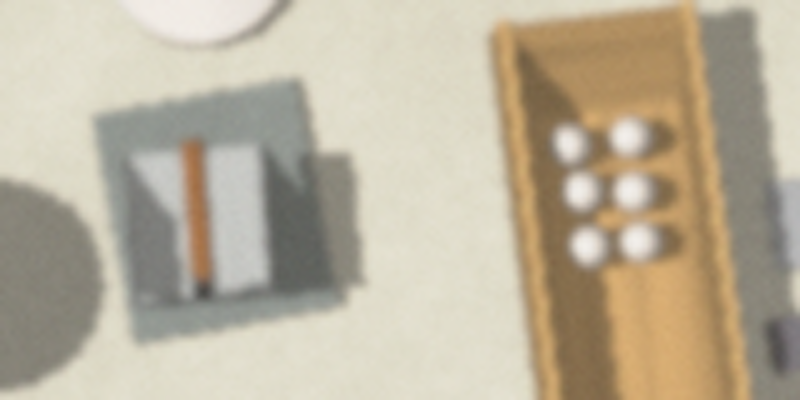

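The crop confirms that the scoop's lip faces +x, with the strut at the near end and the handle yawed about 4°. The tile is yawed about 10°, and the balls are in a 2×3 grid. Next I'll check that the whole plan is reachable for both tool flips and several pour yaws.

```bash
cat > plan.py <<'E'
import numpy as np
from scipy.spatial.transform import Rotation as Ro
from bench import bot
D=np.pi/180
S=np.array([.540,.0203,.008]); SYAW=3.7*D          # scoop as found
TY=6*D; C=np.array([.5217,-.2775]); ex=np.array([np.cos(TY),np.sin(TY)])
TRAY=C-.017*ex
JAR=np.array([.4928,.2612])
def rs(yaw,nose): return Ro.from_euler('zy',[yaw,-nose])   # nose>0: lip up
def pose(o,yaw,nose,s,grip=.095):
    """TCP pose for scoop origin o, yaw, nose-up angle, flip s; TCP is 6 mm behind the grasp point"""
    R=rs(yaw,nose); F=np.diag([s,-s,-1.])
    return np.asarray(o)+R.apply([0,0,grip+.006]), (R*Ro.from_matrix(F)).as_quat()
def liporg(lip,yaw,nose): return np.asarray(lip)-rs(yaw,nose).apply([.055,0,0])
def tray(x,z,y=0): p=TRAY+x*ex+y*np.array([-ex[1],ex[0]]); return np.array([p[0],p[1],z])
E
python3 - <<'E'
from plan import *
from see import ray,cloud
p=bot.camera_params('top')
print('tile',[ray(290+u/5,130+v/5,.008,p)[:2].round(4).tolist() for u,v in((95,118),(298,80),(345,300),(138,342))])
print('tray pts',[ray(290+u/5,130+v/5,.06,p)[:2].round(4).tolist() for u,v in((493,25),(690,5))])
print('tray origin',TRAY)
for b in [(.590,-.243),(.5955,-.287),(.557,-.251),(.556,-.288),(.5177,-.2552),(.5198,-.2913)]:
    d=np.array(b)-TRAY; print('ball local',(d@ex).round(3),(d@[-ex[1],ex[0]]).round(3))
def j(q): return None if q is None else np.round(q,2).tolist()
for s in(1,-1):
    print(s,'grasp',j(bot.ik(*pose(S,SYAW,0,s))),'hi',j(bot.ik(*pose(S+[0,0,.1],SYAW,0,s))))
    for x,n in((-68,0),(55,0)): print('tray',x,j(bot.ik(*pose(tray(x/1000,.008),TY,0,s))))
    print('scooped',j(bot.ik(*pose(liporg(tray(.125,.02),TY,25*D),TY,25*D,s))))
    print('lift',j(bot.ik(*pose(liporg(tray(.1,.16),TY,25*D),TY,25*D,s))))
    for yw in range(-180,180,30):
        y=yw*D; r=[]
        for n in(20,-30,-55):
            lip=np.array([*(JAR-.01*np.array([np.cos(y),np.sin(y)])),.115])
            r.append(j(bot.ik(*pose(liporg(lip,y,n*D),y,n*D,s))))
        if all(q is not None for q in r): print('pour',yw,r[0],r[2])
E
```

```text
tile [[0.6182, 0.0931], [0.6435, -0.0539], [0.4832, -0.0843], [0.4555, 0.0643]]
tray pts [[0.6696, -0.1888], [0.6814, -0.327]]
tray origin [ 0.50479313 -0.27927698]
ball local 0.089 0.027
ball local 0.089 -0.017
ball local 0.055 0.023
ball local 0.05 -0.014
ball local 0.015 0.023
ball local 0.014 -0.014
1 grasp [-0.82, 0.49, 0.85, 2.05, -0.5, 0.82, -1.18] hi [-0.92, 0.33, 0.94, 1.97, -0.32, 1.0, -1.33]
tray -68 [-0.33, 0.54, 1.02, 2.1, -0.62, 0.85, -0.4]
tray 55 [-0.27, 0.64, 0.87, 1.87, -0.6, 0.93, -0.58]
scooped [0.26, 0.37, 0.25, 2.19, -0.99, 0.34, -0.09]
lift [-0.43, 0.16, 1.05, 2.15, -0.66, 0.64, -0.4]
pour -180 [-0.97, 0.13, 0.28, 2.07, 0.29, 0.7, 0.68] [-0.39, 1.08, 0.09, 0.96, -0.37, 2.02, 1.26]
pour -150 [-0.91, 0.15, 0.15, 2.04, 0.33, 0.72, 1.11] [-0.36, 1.09, -0.06, 0.93, -0.31, 2.02, 1.68]
pour -120 [-0.88, 0.16, 0.04, 2.05, 0.38, 0.73, 1.53] [-0.36, 1.06, -0.13, 0.95, -0.3, 2.01, 2.14]
pour -90 [-0.84, 0.14, -0.06, 2.09, 0.43, 0.73, 1.95] [-0.31, 1.01, -0.27, 1.0, -0.24, 1.98, 2.58]
pour -60 [-0.8, 0.11, -0.15, 2.15, 0.46, 0.73, 2.39] [0.0, 1.14, -1.04, 1.05, 0.17, 2.0, 
[... 1270 characters left out ...]
 1.1, -0.47, 2.02, 0.18]
pour -30 [-1.23, 0.05, 0.29, 2.24, 0.43, 0.69, -0.2] [-0.48, 0.89, 0.13, 1.17, -0.43, 2.0, 0.7]
pour 0 [-1.14, 0.0, 0.22, 2.29, 0.45, 0.68, 0.33] [-0.45, 0.86, 0.11, 1.22, -0.39, 1.99, 1.26]
pour 30 [-1.02, -0.03, 0.18, 2.31, 0.44, 0.66, 0.93] [-0.35, 0.85, 0.01, 1.23, -0.31, 1.97, 1.77]
pour 60 [-0.9, -0.03, 0.15, 2.3, 0.4, 0.65, 1.56] [-0.3, 0.88, -0.03, 1.21, -0.27, 1.97, 2.3]
pour 90 [-0.78, 0.0, 0.1, 2.24, 0.36, 0.65, 2.19] [-0.16, 0.95, -0.28, 1.14, -0.14, 1.97, 2.72]
pour 120 [0.33, 0.15, -1.03, 2.12, 0.53, 0.73, 2.62] [-0.5, 1.04, 0.42, 1.1, -0.48, 2.04, -2.69]
pour 150 [-1.79, 0.22, 1.3, 2.15, -0.05, 0.63, -2.59] [-0.44, 1.07, 0.26, 1.02, -0.43, 2.03, -2.28]
```

Tool flip s=+1 works throughout, pouring at a yaw of about 80°. Grasp and lift now.

```bash
cat >> plan.py <<'E'
TILE=np.array([.550,.005]); TILEYAW=9.7*D; s=1
def st(m):
    r=bot.read_state(); print(m,'t',round(r['time_s'],2),'gap',round(r['finger_gap'],4),'F',np.round(r['contact_force'],1),'M',np.round(r['wrist_torque'],2),'tcp',np.round(r['tcp_pos'],4))
def shot(n,f):
    import cv2
    im,d=bot.read_camera(n); cv2.imwrite(f"pics/{f}.png",im[...,::-1]); np.savez(f+".npz",im=im,d=d)
E
python3 - <<'E'
from plan import *
bot.goto(*pose(S+[0,0,.09],SYAW,0,s)); st('above')
bot.servo_line(pose(S,SYAW,0,s)[0],speed=.1,stop_force=8); st('down')
bot.command_gripper(0.0); st('grip')
bot.servo_line(pose(S+[0,0,.12],SYAW,0,s)[0],speed=.15); st('lift')
bot.goto(*pose(tray(-.068,.10),TY,0,s)); st('over tray')
shot('scene','held')
E
```

```text
above t 2.48 gap 0.0938 F [-0.3  0.1  0.1] M [-0.02  0.2   0.03] tcp [0.5401 0.0212 0.1989]
down t 3.53 gap 0.0938 F [ 0.1  0.5 -0.2] M [-0.05  0.17  0.02] tcp [0.5403 0.0203 0.1095]
grip t 4.71 gap 0.0161 F [ 0.4  0.5 -2.3] M [-0.06  0.13 -0.03] tcp [0.5399 0.0203 0.1089]
lift t 5.66 gap 0.0158 F [-0.7  0.1 -2.6] M [ 0.01  0.12 -0.03] tcp [0.5395 0.0204 0.2283]
over tray t 6.89 gap 0.0157 F [-0.4 -0.3 -1.3] M [0.01 0.14 0.05] tcp [ 0.4379 -0.2855  0.2008]
```

View pics/held.png

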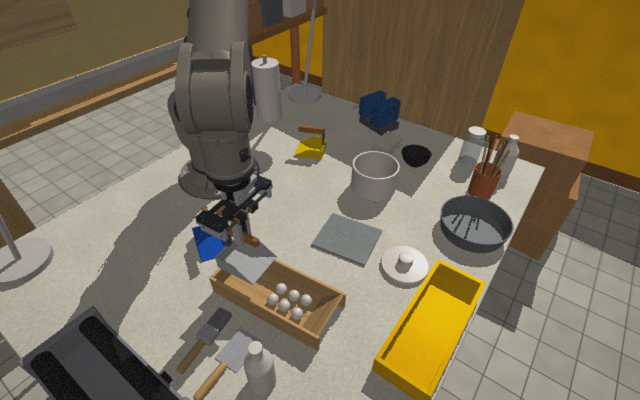

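The scoop is held level at (250,262), over the near end of the tray, and the tile is empty. Next I'll lower it until it touches the tray floor, then push.

Run:
```python
from plan import *
bot.servo_line(pose(tray(-.068,.02),TY,0,s)[0],speed=.1,stop_force=6); st('low')
h=bot.servo_line(pose(tray(-.068,.002),TY,0,s)[0],speed=.02,stop_force=4); st('touch %s'%h)
z=bot.read_state()['tcp_pos'][2]-.101+.0015 if h else .0075
print('scoop z',z); open('z.txt','w').write(str(z))
bot.servo_line(pose(tray(-.068,z),TY,0,s)[0],speed=.03); st('raised')
h=bot.servo_line(pose(tray(.0,z),TY,0,s)[0],speed=.08,stop_force=10); st('push %s'%h)
shot('scene','push')
```

```text
low t 7.89 gap 0.0158 F [ 0.1  0.3 -2. ] M [-0.03  0.13  0.  ] tcp [ 0.4374 -0.2867  0.1214]
touch True t 8.58 gap 0.0159 F [1.2 1.3 2.2] M [ 0.51 -0.   -0.06] tcp [ 0.4371 -0.2859  0.1065]
scoop z 0.006979566135812075
raised t 8.83 gap 0.0159 F [-0.6  0.1 -1.8] M [-0.06  0.1   0.  ] tcp [ 0.4371 -0.2865  0.1079]
push False t 9.83 gap 0.0158 F [-0.1 -0.5 -2.6] M [ 0.01  0.1  -0.03] tcp [ 0.5043 -0.2795  0.108 ]
```

```bash
python3 -c "
import cv2;i=cv2.imread('pics/push.png')[190:350,190:400];cv2.imwrite('pics/pushc.png',cv2.resize(i,None,fx=3,fy=3))"
```

```text
(no output)
```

View pics/pushc.png

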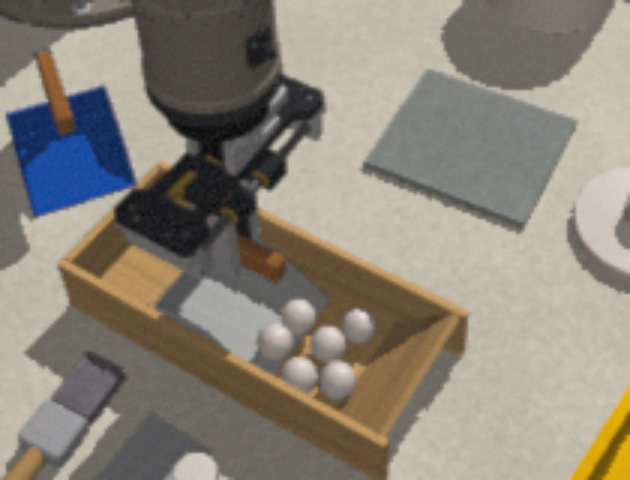

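All six balls are gathered ahead of the lip. I'll push on to the foot of the slope, then pitch the nose up along it.

Run:
```python
from plan import *
z=float(open('z.txt').read())
h=bot.servo_line(pose(tray(.057,z),TY,0,s)[0],speed=.1,stop_force=12); st('push %s'%h)
for x,dz,n in((.118,.007,10),(.121,.013,22)):
    P=pose(liporg(tray(x,z+dz),TY,n*D),TY,n*D,s); h=bot.servo_line(*P,speed=.06,stop_force=15); st('tilt %s'%h)
    if h: break
shot('scene','tilt')
import cv2;i=cv2.imread('pics/tilt.png')[190:350,190:400];cv2.imwrite('pics/tiltc.png',cv2.resize(i,None,fx=3,fy=3))
```

```text
push False t 10.6 gap 0.0158 F [ 0.3  0.7 -2.9] M [0.22 0.25 0.02] tcp [ 0.5609 -0.2734  0.1078]
tilt True t 10.81 gap 0.016 F [ 0.3 -0.6 -2.8] M [0.01 0.58 0.01] tcp [ 0.5545 -0.274   0.1062]
```

View pics/tiltc.png

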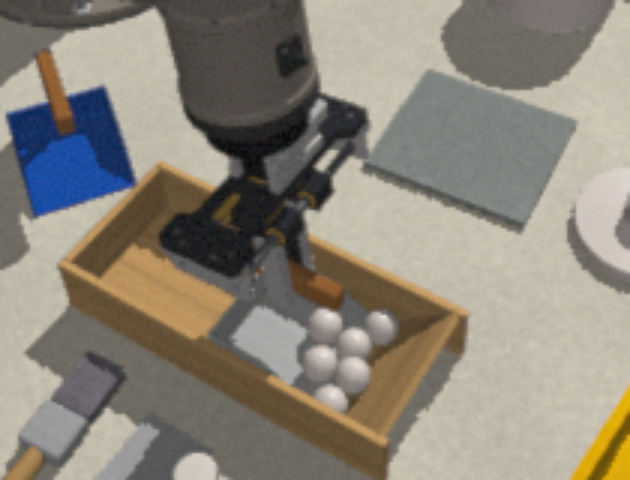

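The stop was a transient, because that small move was far too fast for its rotation. I'll continue slowly.

Run:
```python
from plan import *
z=float(open('z.txt').read())
for x,dz,n in((.118,.006,6),(.122,.013,14),(.124,.017,24)):
    P=pose(liporg(tray(x,z+dz),TY,n*D),TY,n*D,s); d=np.linalg.norm(P[0]-bot.read_state()['tcp_pos'])
    h=bot.servo_line(*P,speed=max(d/1.0,.003),stop_force=15); st('tilt %s'%h)
    if h: break
shot('scene','tilt2')
import cv2;i=cv2.imread('pics/tilt2.png')[190:350,190:400];cv2.imwrite('pics/tilt2c.png',cv2.resize(i,None,fx=3,fy=3))
```

```text
tilt False t 12.48 gap 0.0159 F [ 0.7 -0.6 -4.1] M [-0.02  0.41 -0.01] tcp [ 0.5572 -0.2727  0.1077]
tilt True t 13.2 gap 0.0157 F [1.6 0.1 3.9] M [ 0.38  0.12 -0.04] tcp [ 0.5521 -0.2735  0.1072]
```

View pics/tilt2c.png

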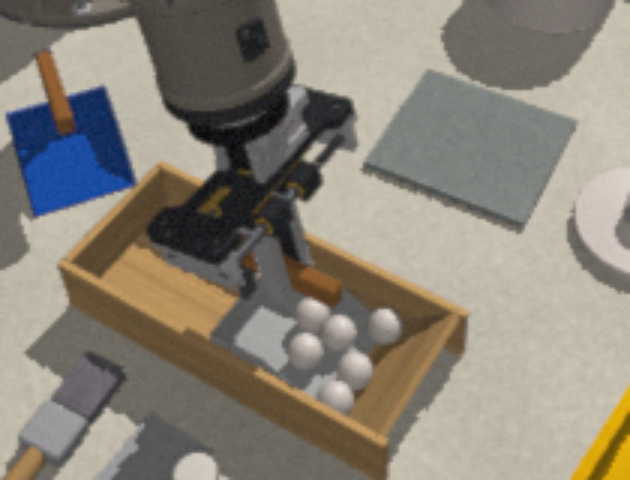

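I got the geometry wrong: tilting about a low lip drives the back edge into the floor, so the handle slipped in the pads. The grip height over the floor gives the scoop's real pitch, so I'll carry the slip as an offset and pivot about the back edge with the lip following the slope.

```bash
cat >> plan.py <<'E'
from scipy.optimize import brentq
def toolnose(): return np.arcsin(-(Ro.from_quat(bot.read_state()['tool_rot']).apply([0,0,-1])@np.r_[np.cos(YAWNOW[0]),np.sin(YAWNOW[0]),0]))
YAWNOW=[TY]
def ppose(lip,yaw,p,phi):
    """TCP pose for lip point, real scoop pitch p, tool pitch p+phi (slip about the grasp point)"""
    g=np.asarray(lip)+rs(yaw,p).apply([-.055,0,.095]); R=rs(yaw,p+phi)
    return g+R.apply([0,0,.006]),(R*Ro.from_matrix(np.diag([s,-s,-1.]))).as_quat()
def go(P,T=1.,stop=None):
    d=np.linalg.norm(P[0]-bot.read_state()['tcp_pos']); return bot.servo_line(*P,speed=max(d/T,.002),stop_force=stop)
E
python3 - <<'E'
from plan import *
n=toolnose(); t=bot.read_state()['tcp_pos']; g=t[2]-.006*np.cos(n)-.0055
f=lambda p:.095*np.cos(p)+.055*np.sin(p)-g
p=brentq(f,-.1,.5); phi=n-p
gx=(np.array(t[:2])-TRAY)@ex+.006*np.sin(n)
print('tool nose',n/D,'scoop pitch',p/D,'phi',phi/D,'grip local x',gx,'lip x',gx+.055*np.cos(p)+.095*np.sin(p))
open('phi.txt','w').write(str(phi))
for q in (0,8,15,22): 
    h=.11*np.sin(q*D)+.002; P=ppose(tray(.115+h-.004,.0055+h),TY,q*D,phi); print(q,P[0].round(3),bot.ik(*P) is not None)
shot('wrist','w');
E
```

```text
tool nose 11.980040268568592 scoop pitch 0.7753292297894737 phi 11.204711038779118 grip local x 0.049086119611177745 lip x 0.10536658930102227
0 [ 0.561 -0.273  0.108] True
8 [ 0.563 -0.272  0.115] True
15 [ 0.565 -0.27   0.119] True
22 [ 0.569 -0.269  0.121] True
```

View pics/w.png

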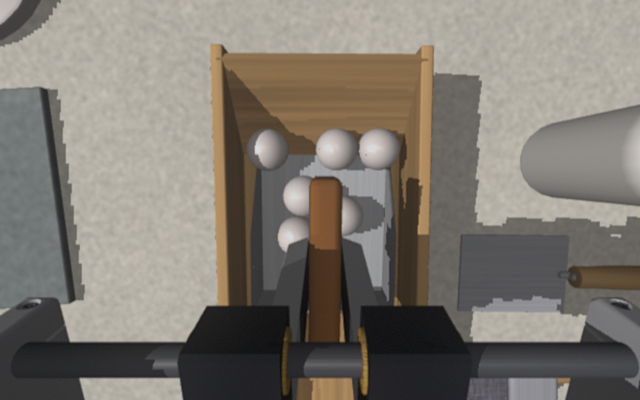

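Three balls are in the bucket. The other three are at the lip by the slope's foot, at (268,150), (336,150) and (378,150). Now for the corrected path up the slope.

Run:
```python
from plan import *
phi=float(open('phi.txt').read())
print(go(ppose(tray(.112,.0075),TY,0,phi),.7,15)); st('push')
for q in (4,8,12,16,20):
    h=.11*np.sin(q*D)+.002
    r=go(ppose(tray(.115+h-.0045,.0055+h),TY,q*D,phi),.7,15); st(f'{q} {r}')
    if r: break
shot('wrist','w2')
```

```text
False
push t 14.2 gap 0.0157 F [ 0.2  0.7 -3.2] M [-0.02  0.51  0.01] tcp [ 0.5602 -0.2733  0.1083]
4 False t 15.03 gap 0.0159 F [-0.3 -0.7 -4.2] M [-0.03  0.66 -0.  ] tcp [ 0.5616 -0.2725  0.112 ]
8 False t 15.9 gap 0.0159 F [-1.2 -0.2 -4. ] M [0.02 0.78 0.04] tcp [ 0.5626 -0.2717  0.115 ]
12 False t 16.77 gap 0.0155 F [ 0.4 -0.2 -3.5] M [ 0.02  0.93 -0.  ] tcp [ 0.5639 -0.271   0.1175]
16 False t 17.63 gap 0.0156 F [ 0.2 -0.2 -3.3] M [-0.04  1.01 -0.02] tcp [ 0.5653 -0.2703  0.1194]
20 False t 18.47 gap 0.016 F [-0.3 -0.5 -3.2] M [-0.01  1.09 -0.01] tcp [ 0.5671 -0.2695  0.1207]
```

View pics/w2.png

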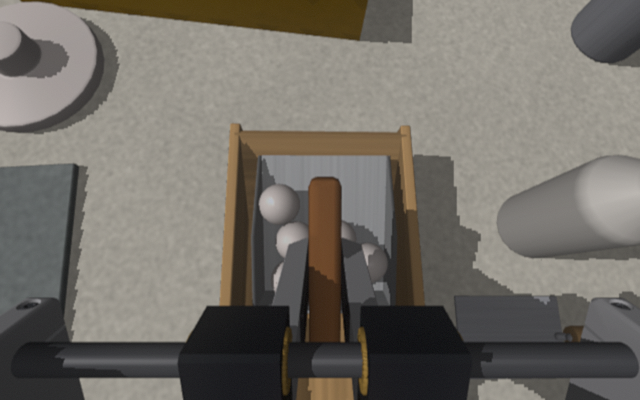

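No balls are left ahead of the lip on the slope, so they are in the bucket. Lift, then check from above and check reachability.

```bash
cat >> plan.py <<'E'
def jlip(yaw,a,z): return np.array([*(JAR+a*np.array([np.cos(yaw),np.sin(yaw)])),z])
POUR=[(10,.155),(0,.13),(-12,.118),(-24,.112),(-36,.11),(-45,.11)]
E
python3 - <<'E'
from plan import *
phi=float(open('phi.txt').read())
go(ppose(tray(.1485,.1),TY,20*D,phi),.8); go(ppose(tray(.12,.20),TY,16*D,phi),1.); st('up')
for yw in (30,45,60,75,90,105,120):
    r=[bot.ik(*ppose(jlip(yw*D,-.02,z),yw*D,p*D,phi)) for p,z in POUR]
    print(yw,[q is not None for q in r], np.round(r[0],2) if r[0] is not None else '', np.round(r[-1],2) if r[-1] is not None else '')
print(np.round(bot.read_state()['q'],2))
shot('top','up'); 
import cv2;i=cv2.imread('pics/up.png');a=cv2.resize(i[110:240,360:460],None,fx=4,fy=4)
shot('scene','up2');j=cv2.imread('pics/up2.png');b=cv2.resize(j[160:350,190:350],None,fx=2.5,fy=2.73)
cv2.imwrite('pics/both.png',np.hstack([a[:518],b[:518]]))
E
```

```text
up t 20.62 gap 0.0158 F [ 0.3  0.3 -4.3] M [-0.01  1.    0.02] tcp [ 0.5423 -0.2723  0.2807]
30 [True, True, True, True, True, True] [-0.05 -0.07 -0.73  2.22  0.32  0.74 -2.05] [-0.37  0.59 -0.05  1.51 -0.2   1.6  -1.41]
45 [True, True, True, True, True, True] [-0.02 -0.07 -0.71  2.22  0.3   0.73 -1.72] [-0.37  0.6  -0.01  1.5  -0.2   1.6  -1.11]
60 [True, True, True, True, True, True] [-0.05 -0.06 -0.64  2.21  0.3   0.72 -1.42] [-0.32  0.62 -0.05  1.48 -0.17  1.6  -0.85]
75 [True, True, True, True, True, True] [-0.05 -0.04 -0.6   2.18  0.31  0.72 -1.12] [-0.26  0.65 -0.11  1.45 -0.14  1.6  -0.6 ]
90 [True, True, True, True, True, True] [-0.04 -0.01 -0.59  2.15  0.32  0.72 -0.84] [-0.24  0.68 -0.13  1.42 -0.12  1.6  -0.34]
105 [True, True, True, True, True, True] [-0.03  0.02 -0.59  2.12  0.34  0.73 -0.58] [-0.24  0.71 -0.13  1.38 -0.12  1.61 -0.07]
120 [True, True, True, True, True, True] [-0.01  0.06 -0.62  2.08  0.37  0.74 -0.34] [-0.23  0.75 -0.16  1.34 -0.1   1.61  0.17]
[ 0.22  0.07  0.28  2.04 -0.4   0.64 -0.7 ]
```

View pics/both.png

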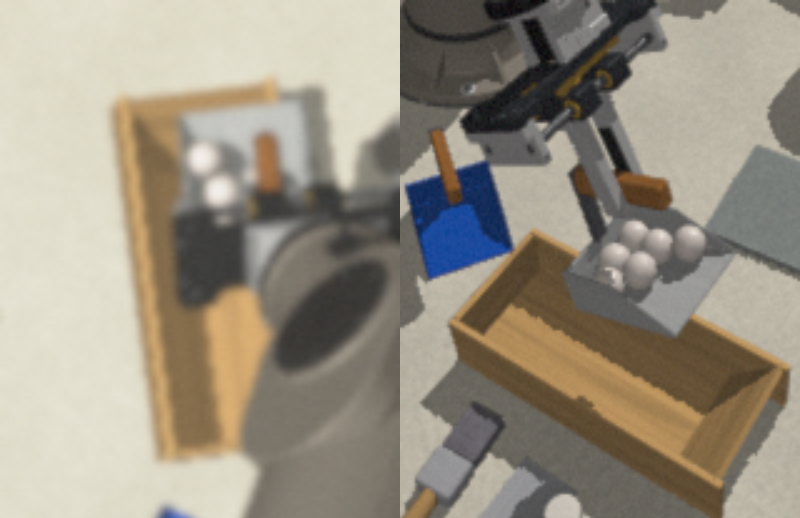

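All six balls are in the scoop (right half, around (640,255)) and the tray is empty. Carry and pour.

Run:
```python
from plan import *
phi=float(open('phi.txt').read()); Y=80*D
go(ppose([.62,-.06,.21],30*D,16*D,phi),1.8)
go(ppose([.56,.13,.21],55*D,16*D,phi),1.6)
go(ppose(jlip(Y,-.02,.19),Y,16*D,phi),1.4); st('at jar')
for p,z in POUR:
    go(ppose(jlip(Y,-.02,z),Y,p*D,phi),.9)
bot.wait(.4); st('poured')
shot('top','pour'); shot('scene','pour2')
import cv2;i=cv2.imread('pics/pour.png')[140:240,200:320];j=cv2.imread('pics/pour2.png')[110:230,290:430]
cv2.imwrite('pics/pourb.png',np.hstack([cv2.resize(i,(400,480)),cv2.resize(j,(400,480))]))
```

```text
at jar t 25.96 gap 0.0157 F [-0.8  0.2 -3.5] M [ 0.03  0.93 -0.02] tcp [0.4514 0.187  0.284 ]
poured t 32.49 gap 0.0161 F [ -1.3 -11.6  47.9] M [-1.86  5.68  1.64] tcp [0.5542 0.1861 0.1933]
```

View pics/pourb.png

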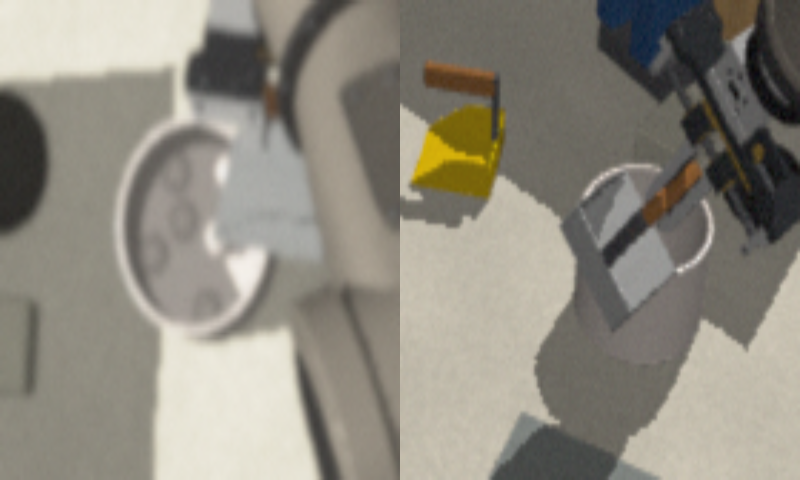

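At least three balls are in the jar, but the contact force is 48 N and the TCP is off its target. I'll compare the actual state with what was intended.

Run:
```python
from plan import *
phi=float(open('phi.txt').read()); Y=80*D
r=bot.read_state(); P=ppose(jlip(Y,-.02,.11),Y,-45*D,phi)
print('want',P, 'have',r['tcp_pos'],r['tool_rot']); print('q',np.round(r['q'],3),'qv',np.round(r['qvel'],3))
print('ik want',np.round(bot.ik(*P),3)); print('tau',np.round(r['joint_torque'],1), r['contact_force'])
R=Ro.from_quat(r['tool_rot']); print('tool x,y,z',R.as_matrix().T.round(3).tolist())
```

```text
want (array([0.55308622, 0.18733942, 0.18891465]), array([ 0.73297088,  0.6150356 , -0.22266067, -0.18683448])) have [0.55416783 0.18607557 0.19329173] [ 0.7332424   0.6148201  -0.2224497  -0.18672964]
q [-0.144  0.669 -0.291  1.43  -0.052  1.607 -0.587] qv [ 0.003 -0.    -0.001  0.001 -0.    -0.001 -0.   ]
ik want [-0.145  0.673 -0.292  1.435 -0.052  1.6   -0.588]
tau [ -6.8 -85.7  -7.9 -30.7  -1.2  -7.1  -0.2] [-1.16379215e-02 -1.24689189e+01  4.87929000e+01]
tool x,y,z [[0.145, 0.985, -0.097], [0.819, -0.174, -0.547], [-0.556, 0.0, -0.831]]
```

I found the bug: the `zy` Euler order is extrinsic, so at yaw 80° the tilt was a roll about world y and the bucket edge came down on the jar. I'll lift straight up, correct the order and look.

```bash
sed -i "s/from_euler('zy'/from_euler('ZY'/" plan.py
python3 - <<'E'
from plan import *
t=np.array(bot.read_state()['tcp_pos']); bot.servo_line(t+[0,0,.03],speed=.05); st('a'); bot.servo_line(t+[0,0,.10],speed=.12); st('b')
shot('top','l1'); shot('scene','l2'); shot('wrist','l3')
import cv2
i=cv2.imread('pics/l1.png')[120:240,180:330];j=cv2.imread('pics/l2.png')[90:240,290:430];k=cv2.imread('pics/l3.png')
cv2.imwrite('pics/lb.png',np.vstack([np.hstack([cv2.resize(i,(400,320)),cv2.resize(j,(400,320))]),cv2.resize(k,(800,500))[220:500] if 0 else np.hstack([cv2.resize(k,(448,280)),np.zeros((280,352,3),np.uint8)])]))
E
```

```text
a t 33.43 gap 0.0159 F [ 0.1  0.4 -1.4] M [-0.01 -0.7  -0.03] tcp [0.554 0.186 0.223]
b t 34.17 gap 0.0158 F [-0.3 -0.1 -1.8] M [-0.06 -0.67 -0.02] tcp [0.554  0.186  0.2927]
```

View pics/lb.png

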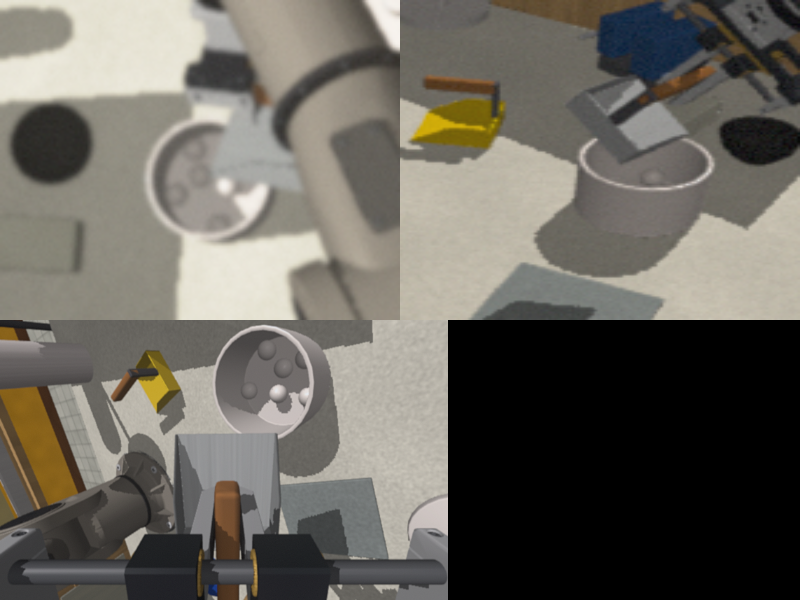

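All six balls show in the jar in the wrist view, at (267,350), (300,360), (283,368), (249,390), (278,394) and (305,397), and the scoop is empty. Before putting it back, I'll measure its present tilt in the gripper from that wrist depth.

Run:
```python
from plan import *
from see import *
f=np.load('l3.npz'); W=cloud(f['im'],f['d'],bot.camera_params('wrist'))
r=bot.read_state(); T=Ro.from_quat(r['tool_rot']); X=T.inv().apply((W.reshape(-1,3)-r['tcp_pos'])).reshape(W.shape)
# tool-> nominal scoop axes (tool x=x, y=-y, z=-z), relative to the grasp point
X=np.stack([X[...,0],-X[...,1],-(X[...,2]-.006)],-1)
hsv=cv2.cvtColor(f['im'],cv2.COLOR_RGB2HSV)
m=np.zeros(W.shape[:2],bool); m[160:240,250:400]=1; m&=(hsv[...,1]<60)&(np.hypot(X[...,0],X[...,2])<.16)&(np.abs(X[...,1])<.045)&(X[...,2]<-.06)
q=X[m]; q=q[~np.isnan(q).any(1)]
for _ in range(5):
    c=np.linalg.lstsq(np.c_[q[:,:2],np.ones(len(q))],q[:,2],rcond=None)[0]; e=q[:,2]-np.c_[q[:,:2],np.ones(len(q))]@c; q=q[np.abs(e)<max(.003,2*e.std())]
print(len(q),'floor plane: pitch(nose up rel. tool)',np.degrees(np.arctan(c[0])),'roll',np.degrees(np.arctan(c[1])),'h',c[2],'std',e.std())
print('x range',np.percentile(q[:,0],[1,99]),'y',np.percentile(q[:,1],[1,99]))
h=(hsv[...,0]<22)&(hsv[...,1]>90)&(np.abs(X[...,1])<.02)&(np.abs(X[...,2])<.05)&(np.abs(X[...,0])<.08)
w=X[h]; print('handle',len(w),w.min(0),w.max(0)); fr=w[w[:,0]>.015]; print('handle slope',np.degrees(np.arctan(np.polyfit(fr[:,0],fr[:,2],1)[0])),'yaw',np.degrees(np.arctan(np.polyfit(fr[:,0],fr[:,1],1)[0])))
```

```text
9459 floor plane: pitch(nose up rel. tool) 3.675115913195566 roll 0.43637296114690044 h -0.07275628506147071 std 0.0006463879832160087
x range [-0.01386799  0.04381946] y [-0.04411601  0.04410582]
handle 4493 [-0.06003711 -0.00756924  0.01555708] [0.02876294 0.00896661 0.03415163]
handle slope -35.652690569628696 yaw 0.05966147427938745
```

The press slid the scoop about 20 mm up in the pads and pitched it 3.7° relative to the tool, and it's still gripped (gap 16 mm). I'll place it using that measured offset.

```bash
cat >> plan.py <<'E'
OFF=np.array([-.0105,0,-.0755]); REL=3.7*D
def opose(o,yaw):
    R=rs(yaw,-REL); g=np.asarray(o)-R.apply(OFF)
    return g+R.apply([0,0,.006]),(R*Ro.from_matrix(np.diag([s,-s,-1.]))).as_quat()
E
python3 - <<'E'
from plan import *
go(opose([.56,.10,.20],35*D),1.8); st('1')
go(opose([*TILE,.10],TILEYAW),1.6); st('2')
go(opose([*TILE,.025],TILEYAW),1.2); st('3')
h=bot.servo_line(opose([*TILE,-.002],TILEYAW)[0],speed=.015,stop_force=4); st('touch %s'%h)
t=bot.read_state()['tcp_pos']; print('underside z if offsets right', t[2]-opose([0,0,0],TILEYAW)[0][2])
# measure the tilt and place before letting go
shot('wrist','pl')
from see import *
f=np.load('pl.npz'); W=cloud(f['im'],f['d'],bot.camera_params('wrist')); hsv=cv2.cvtColor(f['im'],cv2.COLOR_RGB2HSV)
m=np.zeros((400,640),bool); m[175:235,260:300]=1; m[175:235,355:390]=1; m&=(hsv[...,1]<60)&(W[...,2]<.03); q=W[m]
for _ in range(4):
    A=np.c_[q[:,:2]-TILE,np.ones(len(q))]; c=np.linalg.lstsq(A,q[:,2],rcond=None)[0]; e=q[:,2]-A@c; q=q[np.abs(e)<max(.002,2*e.std())]
print(len(q),'bucket floor slope deg',np.degrees(c[:2]),'z',c[2],e.std())
E
```

```text
1 t 36.27 gap 0.0158 F [ 0.3  1.4 -1.6] M [ 0.03  0.   -0.  ] tcp [0.573  0.109  0.2806]
2 t 38.02 gap 0.0162 F [-0.9  0.6 -1.4] M [-0.02 -0.02 -0.01] tcp [0.5657 0.0081 0.181 ]
3 t 39.37 gap 0.0158 F [-0.4  0.6 -1.3] M [ 0.02  0.03 -0.03] tcp [0.5658 0.0077 0.1061]
touch True t 40.46 gap 0.0159 F [0.3 2.4 4.2] M [ 0.35 -0.08  0.01] tcp [0.5655 0.0082 0.0891]
underside z if offsets right 0.008463752194926108
4472 bucket floor slope deg [0.02697756 0.13229348] z 0.010737682693195387 0.0006377398690426679
```

The bucket is flat on the tile (slope under 0.2°, floor z 10.7 mm). Release, retreat, and check numerically with the cameras.

Run:
```python
from plan import *
from see import *
bot.command_gripper(.06); st('open')
P=opose([*TILE,.16],TILEYAW)[0]; bot.servo_line(P,speed=.1); st('up')
q=np.array(bot.read_state()['q']); q[0]-=.9; 
bot.goto([.40,.47,.35],bot.read_state()['tool_rot']) if bot.ik([.40,.47,.35],bot.read_state()['tool_rot']) is not None else print('no'); st('away')
shot('top','f1'); shot('scene','f2')
for n,a,b in(('top','top0','f1'),('scene','scene0','f2')):
    p=bot.camera_params(n); f=np.load(b+'.npz'); g=np.load(a+'.npz'); im=f['im']; W=cloud(im,f['d'],p); x,y,z=np.moveaxis(W,-1,0); hsv=cv2.cvtColor(im,cv2.COLOR_RGB2HSV); print(n)
    h=np.hypot(x-TILE[0],y-TILE[1])<.13
    hd=h&(hsv[...,0]<22)&(hsv[...,1]>70)&(z>.07)
    if hd.sum(): r=cv2.minAreaRect((W[hd][:,:2]*1000).astype(np.float32)); print('handle',np.round(r[0],1),np.round(r[1],1),round(r[2],1),'z',np.percentile(W[hd][:,2],[10,90]).round(3))
    tr=(np.hypot(x-.5217,y+.2775)<.15)&(hsv[...,1]<50)&(hsv[...,2]>140)&(z>.012)&(z<.05); print('white px in tray region',tr.sum())
    jb=(np.hypot(x-JAR[0],y-JAR[1])<.06)&(z<.06); print('jar px',jb.sum(),'ball-height px',(jb&(z>.02)).sum())
    df=(np.abs(im.astype(int)-g['im']).max(2)>40)&(f['d']>0); W0=cloud(g['im'],g['d'],p); mv=np.abs(z-W0[...,2])>.015
    mv=cv2.morphologyEx((mv).astype(np.uint8),cv2.MORPH_OPEN,np.ones((3,3)))
    k,l,s_,c=cv2.connectedComponentsWithStats(mv)
    for i in range(1,k):
        if s_[i,4]>25: print('height change',s_[i,4],c[i].round(),np.nanmedian(W[l==i],0).round(3))
```

```text
open t 41.34 gap 0.0601 F [ 0.2 -0.3 -0.1] M [ 0.    0.09 -0.01] tcp [0.565  0.0077 0.0889]
up t 43.01 gap 0.0601 F [ 0.   0.2 -0.6] M [-0.05  0.13  0.01] tcp [0.5653 0.0076 0.2401]
away t 44.83 gap 0.06 F [ 0.3  0.4 -0. ] M [-0.04  0.08  0.  ] tcp [0.401  0.469  0.3497]
top
handle [546.7   5.8] [94.  12.2] 9.7 z [0.111 0.118]
white px in tray region 9
jar px 882 ball-height px 270
height change 39511 [197. 297.] [0.163 0.365 0.737]
height change 48 [416. 157.] [ 0.601 -0.293  0.007]
height change 287 [332. 173.] [0.538 0.012 0.047]
height change 43 [404. 158.] [ 0.596 -0.248  0.008]
height change 46 [407. 167.] [ 0.563 -0.259  0.007]
height change 34 [418. 167.] [ 0.563 -0.298  0.008]
height change 43 [253. 175.] [0.54  0.29  0.036]
height change 47 [269. 175.] [0.539 0.234 0.036]
height change 52 [408. 178.] [ 0.523 -0.261  0.007]
height change 49 [418. 177.] [ 0.526 -0.298  0.009]
height change 44 [255. 185.] [0.504 0.283 0.036]
height change 51 [266. 189.] [0.49  0.245 0.034]
height change 48 [246. 192.] [0.48  0.315 0.037]
height change 47 [262. 203.] [0.44  0.258 0.035]
scene
h
[... 344 characters left out ...]
 [-1.863  1.755 -0.748]
height change 35 [225.  79.] [0.102 0.012 0.379]
height change 403 [235. 111.] [-0.177  0.272  0.   ]
height change 26 [228. 129.] [ 0.105 -0.009  0.223]
height change 106 [341. 205.] [ 0.452  0.12  -0.   ]
height change 299 [340. 217.] [ 0.518 -0.003  0.097]
height change 31 [357. 211.] [0.513 0.128 0.   ]
height change 186 [334. 238.] [ 0.53  -0.045  0.028]
height change 83 [281. 287.] [ 0.509 -0.248  0.006]
height change 93 [293. 295.] [ 0.549 -0.246  0.005]
height change 102 [272. 298.] [ 0.512 -0.287  0.005]
height change 100 [306. 299.] [ 0.583 -0.238  0.006]
height change 99 [284. 305.] [ 0.548 -0.285  0.006]
height change 105 [296. 313.] [ 0.589 -0.283  0.006]
```

The depth comparison shows six new ball-height spots in the jar and six vacated ones in the tray. The scoop is at (0.55, 0.005) with yaw 9.7°, centred on the tile, and apart from the arm nothing else changed height.

```bash
python3 -c "
from bench import bot
print(bot.close_job())"
```

```text
the job is handed in; nothing more can be done
None
```

The job is handed in at about 45 s: all six balls are in the jar and the scoop lies flat, centred on its tile and released, but a tilt error of mine pressed the scoop on the jar rim with about 48 N (wrist limit 120 N), and I viewed 12 pictures against the limit of 10.

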